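# Raise the colony counter's magnifier one notch

## Task

Raise the magnifier of the blue colony counter by exactly one notch: take the orange knob on top of its toothed post, lift it straight up until the spring pawl has snapped under the next tooth, and let go so that the post hangs on the pawl. Do not lift it as far as a second notch, and leave the white counter's magnifier and the dish lying on the blue counter where they are.

Things in the scene. Friction and masses are not known exactly. Their poses are not given: they have to be found in the camera images.
- blue_knob (a point): Centre of the orange upright knob (28 mm diameter, 55 mm tall) on top of the BLUE counter's post, 212 to 243 mm above the bench at the start; z up, nothing above it. Under the knob: a 30 mm black block with an arm to the lens (102 mm wide, 105 mm off along +x, 45 mm lower). Counter: fixed, 190 mm wide, 100 high, from x -50 to +210 mm about the post. Pawl at +y, 66 mm or more below.
- blue_post (a joint): How far the blue post stands above its lowest notch, in m, growing upward; slides vertically, 0.3 to 0.6 kg with the lens. Starts hanging on its pawl at about 0.00; the next notches are at 0.04, 0.08 and 0.12. Lifting takes under 12 N; the pawl snaps in by itself and then holds, so a lift of 45 to 70 mm, then letting go, gains one notch. It cannot be lowered past a caught notch.
- white_knob (a point): Centre of the same kind of orange knob on the WHITE colony counter, of the same build: a bystander, to be left as it is. The two counters may have changed places, left and right.
- dish_mid (a point): Centre of the closed petri dish (88 mm diameter, 15 mm high) that lies loose on the lit plate of the blue counter, under the lens: to be left there.

How it is judged:
By the outcome, as a careful person would: the job done as asked, in the order asked, and still so for the second after the job is handed in, with the robot touching nothing.
It also fails if it takes over 32 s, if anything falls off the work surface, if the arm or the gripper's body presses on something with over 40 N, if the wrist force passes 120 N, or if a joint passes its speed limit or range.

## Robot

A 6-joint arm with a two-finger parallel gripper is mounted at the origin on the work surface. World frame = base frame: x ahead of the robot, y to its left, z up, the work surface at z = 0. Lengths are in m, angles in degrees, forces in N, time in s.
With the tool pointing down it reaches from about 0.4 to 0.825 m from the base axis. Payload 7 kg.
Tool frame: the origin (TCP) lies on the centre line of the jaws, within the pads' length; the fingertips stand 17 mm ahead of it and the grasp point (between the pads) lies 2 mm behind it; y points along the fingers, z is the direction in which the jaws open and shut, and the axes are right-handed (so a half turn about y gives the same grasp; the last joint's range is limited). The gripper opens to 88 mm and grips with 3 to 60 N. Pads are 19 mm wide; open, the fingers measure 130 mm over their backs; the gripper's body (78 mm by 193 mm) begins 47 mm behind the grasp point.
Start: joints at [-58.837, 20.546, 0.682, 0, -70.136, -16.507], TCP at [0.171, -0.653, 0.244] pointing down, gripper open.
Joint ranges: [-176.03, 176.03], [-82.01, 121.73], [-58.28, 71.71], [-173.87, 95.51], [-174.79, -0.11], [-173.66, 173.66]. Speed limits (degrees/s): [136.94, 136.94, 172.46, 180, 180, 180].

## Interface

Orientations are given as [roll, pitch, yaw] about the fixed x, y, z axes, in that order (R = Rz(yaw) Ry(pitch) Rx(roll)).
In Python, from plant import r, capture, camera_info gives the robot as it stands. The module is installed in compiled form; this text tells all that it offers.
- The arm moves only by the tool apply_moves, never from a script. Its argument "deltas" is a list of rows, each an object of numbers: "tx", "ty", "tz": the shift along the tool's x, y, z in m; "turn": the turn about the tool's y in rad; "gripper": the finger opening in m, from 0 to 0.0876. A call has 1 to 5 rows; each row is the pose to reach, as a shift and turn from the pose commanded when the call began, along the tool's axes at that moment; what a row does not reach only later rows make up. A row lasts 1/10 s, in which the tool goes at most 50 mm and 8.59 degrees, less where a joint would pass 70% of its speed; a pose out of reach is approached as far as the arm can. A call with a gripper value outside its range is refused whole. The fingers move at their own pace and stop on an object; "newtons" is the grip in N (left out, the last holds). Time passes only in rows, so rows that repeat a pose let the fingers close. It gives the time, the measured TCP pose, the force and the opening at its end, in the units of the state.
- r.get_state(): the state, without advancing time (a new reading comes with each control period).
- capture(name): name is "side" or "top" or "wrist"; returns (picture, depth): 420x560x3 uint8, red, green, blue; 420x560 float32, m along the optical axis (not along the pixel's ray), 0 where there is no reading.
- camera_info(name): a dict with "K" (3x3 intrinsics, pixels), "eye" and "orientation" of the camera in the world; the wrist camera has in their place "tool_from_camera" (4x4, takes a point from camera to tool coordinates, whose origin is the TCP and whose axes are the tool frame's). Camera axes: x right, y up, looking along -z (the intrinsics and any distortion apply to the point x, -y, -z); pixel columns grow to the right and rows downward; lengths in m; the calibration is good to about 2 mm. A picture is of the moment at which its call begins: read the wrist's pose just before it. camera_info takes no time and is no camera call.
- r.close_job(): hands the job in, once; it reports no verdict.
The state is a dict: "time_s": time; "joints": joint angles; "qd": joint speeds; "joint_torque": joint torques, N m; "tcp_pos": TCP position; "eef_rot": TCP orientation; "contact_force": force on the tool from outside, world axes, zero at the start; "moment": the same for the moment, N m; "gripper_width": finger opening in m.
Only numpy, scipy, OpenCV 4.12 (cv2) and the standard library are available. Lean on these libraries where they do the work, as an engineer would, in place of code of your own. Each camera call takes 0.05 s, during which the arm holds its last target.

## Working session

There is one attempt and no reset: what is moved stays moved. The work goes in short steps, Python scripts to look and compute and a tool call to move; the robot and the scene stay as the last step left them, time stands still between calls to the robot, and variables do not carry over. Pictures are saved under pics/ and viewed, and the job is handed in when it is done.

Besides the shell and the picture viewer there is one more tool, called by a JSON object that holds its "fn" and its "kwargs", one argument or row to a line. apply_moves: Moves the arm, as the interface text tells. Its arguments: {"type":"object","properties":{"deltas":{"type":"array","items":{"type":"object","properties":{"tx":{"type":"number"},"ty":{"type":"number"},"tz":{"type":"number"},"turn":{"type":"number"},"gripper":{"type":"number"}}}},"newtons":{"type":"number"}},"required":["deltas"]}

```bash
mkdir -p pics; python3 - <<'E'
from plant import r,capture,camera_info
import cv2,numpy as np
s=r.get_state(); print(s)
for n in("side","top"):
    print(n,camera_info(n))
    p,d=capture(n); cv2.imwrite(f"pics/{n}0.png",p[:,:,::-1]); np.savez(f"pics/{n}0.npz",p=p,d=d)
print(camera_info("wrist"))
E
```

```text
{'time_s': 0.0, 'joints': array([-5.88391827e+01,  2.05925931e+01,  6.35528520e-01, -2.07241375e-02,
       -7.01356661e+01, -1.65071362e+01]), 'qd': array([-0.0642678 ,  0.0535809 , -0.00442583, -0.03762334,  0.07210543,
        0.0191212 ]), 'joint_torque': array([ 2.91819691e-03, -5.82720423e+01,  2.93063146e+01,  6.99763834e+00,
        6.72334674e-03, -1.74332413e-04]), 'tcp_pos': array([ 0.17063252, -0.65261535,  0.24262102]), 'eef_rot': array([-8.99055552e+01,  7.67159285e-03,  1.46466297e+01]), 'contact_force': array([0.91399441, 0.08918266, 0.2640656 ]), 'moment': array([-0.03113461,  0.00170174,  0.00343021]), 'gripper_width': 0.08779793251278992}
side {'K': array([[404.11019436,   0.        , 275.81807529],
       [  0.        , 404.11019436, 206.50216369],
       [  0.        ,   0.        ,   1.        ]]), 'eye': array([0.31916491, 0.62259719, 0.63934555]), 'orientation': array([  54.70815304,    0.71640714, -155.07129638])}
top {'K': array([[473.78325934,   0.        , 272.39893904],
       [  0.        , 473.78325934, 200.73417086],
       [  0.        ,   0.        ,   1.        ]]), 'eye': array([0.53187263, 0.00575751, 1.29652118]), 'orientation': array([  2.194562  ,  -1.18932022, -91.2537831 ])}
{'K': array([[374.60250179,   0.        , 272.10368057],
       [  0.        , 374.60250179, 202.03319002],
       [  0.        ,   0.        ,   1.        ]]), 'tool_from_camera': array([[-3.59965703e-04, -9.51997891e-01, -3.06104371e-01,
        -8.39328063e-02],
       [ 3.45568694e-04,  3.06104254e-01, -9.51997934e-01,
        -1.40702345e-01],
       [ 9.99999876e-01, -4.48466693e-04,  2.18793635e-04,
         1.25111734e-04],
       [ 0.00000000e+00,  0.00000000e+00,  0.00000000e+00,
         1.00000000e+00]])}
```

View pics/side0.png

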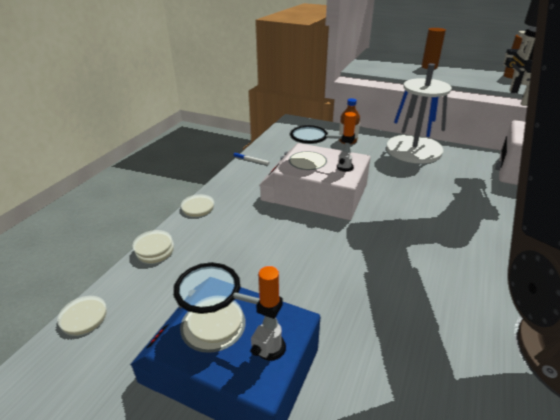

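View pics/top0.png

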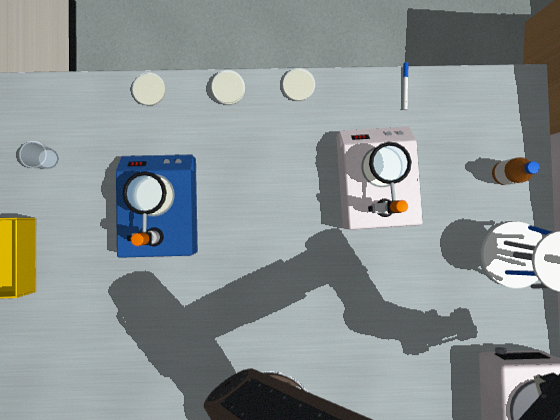

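The side view shows the blue counter in the foreground, with its orange knob at about (269,287). The top view shows the blue counter at left, knob at about (142,239), and the white counter's knob at (400,206). Next I'll measure the knob across the two views and with depth.

```bash
cat > h.py <<'E'
import numpy as np,cv2
from scipy.spatial.transform import Rotation as R
def pose(info): return np.array(info["eye"]),R.from_euler("xyz",info["orientation"],degrees=True).as_matrix()
def ray(info,u,v):
    e,M=pose(info);K=info["K"]
    return e,M@np.array([(u-K[0,2])/K[0,0],-(v-K[1,2])/K[1,1],-1.0])
def pts(info,us,vs,d):
    e,M=pose(info);K=info["K"]
    return e+(np.c_[(us-K[0,2])/K[0,0],-(vs-K[1,2])/K[1,1],-np.ones(len(us))]*d[:,None])@M.T
def orange(p):
    h=cv2.cvtColor(p,cv2.COLOR_RGB2HSV)
    return cv2.inRange(h,(4,180,110),(16,255,255))
def blobs(m,minA=60):
    n,l,s,c=cv2.connectedComponentsWithStats(m)
    return [(l==i,s[i],c[i]) for i in range(1,n) if s[i,4]>=minA]
def tri(r1,r2):
    (a,u),(b,v)=r1,r2
    A=np.c_[u,-v];t=np.linalg.lstsq(A,b-a,rcond=None)[0]
    p,q=a+u*t[0],b+v*t[1]; return (p+q)/2,np.linalg.norm(p-q)
E
python3 - <<'E'
from h import *
from plant import camera_info
C={}
for n in("side","top"):
    z=np.load(f"pics/{n}0.npz");p,d=z["p"],z["d"];i=camera_info(n)
    for m,s,c in blobs(orange(p)):
        v,u=np.nonzero(m);P=pts(i,u,v,d[v,u]);P=P[d[v,u]>0]
        print(n,s,c.round(1),"med",np.median(P,0).round(4),"lo",np.percentile(P,3,axis=0).round(4),"hi",np.percentile(P,97,axis=0).round(4))
    # blue body
    h=cv2.cvtColor(p,cv2.COLOR_RGB2HSV);b=cv2.inRange(h,(105,150,60),(125,255,255))
    m,s,c=max(blobs(b),key=lambda t:t[1][4]);v,u=np.nonzero(m);P=pts(i,u,v,d[v,u])
    T=P[abs(P[:,2]-.1)<.008];print("blue",s,c,len(T)); 
    if n=="top":
        rr=cv2.minAreaRect((T[:,:2]*1000).astype(np.float32));print(rr)
E
```

```text
side [345 111  12  24 140] [350.3 120.3] med [ 0.5503 -0.2943  0.2375] lo [ 0.5425 -0.6509  0.1105] hi [ 0.6351 -0.289   0.2519]
side [259 267  20  39 472] [268.9 283.1] med [0.4902 0.2886 0.2564] lo [0.482  0.2714 0.2149] hi [0.5043 0.2934 0.2619]
blue [  132   300   188   120 11638] [235.33854614 366.86183193] 8056
top [131 233  18  13 179] [139.6 238.7] med [0.4944 0.2741 0.2602] lo [0.4829 0.2653 0.2157] hi [0.5065 0.2895 0.2641]
blue [ 116  155   81  102 5366] [159.8475587  208.17275438] 4281
((559.81298828125, 279.0835266113281), (229.64222717285156, 190.62661743164062), 0.3047185242176056)
```

```bash
python3 - <<'E'
from h import *
from plant import camera_info
for n in("side","top"):
    z=np.load(f"pics/{n}0.npz");p,d=z["p"],z["d"];i=camera_info(n)
    for m,s,c in blobs(orange(p)):
        v,u=np.nonzero(m);P=pts(i,u,v,d[v,u])
        T=P[P[:,2]>np.percentile(P[:,2],90)-.006]
        print(n,"topface",len(T),T.mean(0).round(4),T.min(0).round(4),T.max(0).round(4))
        if n=="side" and c[1]>200:
            S=P[(P[:,2]<.252)&(P[:,2]>.21)]
            A=np.c_[2*S[:,:2],np.ones(len(S))];x=np.linalg.lstsq(A,(S[:,:2]**2).sum(1),rcond=None)[0]
            print("circle",x[:2],np.sqrt(x[2]+x[0]**2+x[1]**2))
    v,u=np.mgrid[0:420,0:560];P=pts(i,u.ravel(),v.ravel(),d.ravel()).reshape(420,560,3)
    if n=="top":
        for (a,b) in [(540,265),(510,250),(480,365),(520,370),(530,400),(510,355),(520,170),(490,390)]: print((a,b),P[b,a].round(3))
E
```

```text
side topface 55 [ 0.5535 -0.3     0.2502] [ 0.5413 -0.3176  0.2453] [ 0.5672 -0.2883  0.2531]
side topface 250 [0.4927 0.2838 0.2619] [0.3192 0.2682 0.2555] [0.5065 0.6226 0.6393]
circle [0.49425347 0.28101737] 0.011928595545572991
top topface 118 [0.4947 0.2763 0.2703] [0.4812 0.0058 0.258 ] [0.5319 0.292  1.2965]
(540, 265) [ 0.413 -0.625  0.223]
(510, 250) [ 0.433 -0.664  0.02 ]
(480, 365) [ 0.127 -0.57   0.019]
(520, 370) [ 0.146 -0.62   0.128]
(530, 400) [ 0.08  -0.632  0.146]
(510, 355) [ 0.163 -0.632  0.059]
(520, 170) [ 0.641 -0.647  0.117]
(490, 390) [ 0.077 -0.572  0.067]
```

```bash
python3 - <<'E'
from plant import r,capture
import cv2,numpy as np
p,d=capture("wrist"); cv2.imwrite("pics/w0.png",p[:,:,::-1])
E
```

```text
(no output)
```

View pics/w0.png

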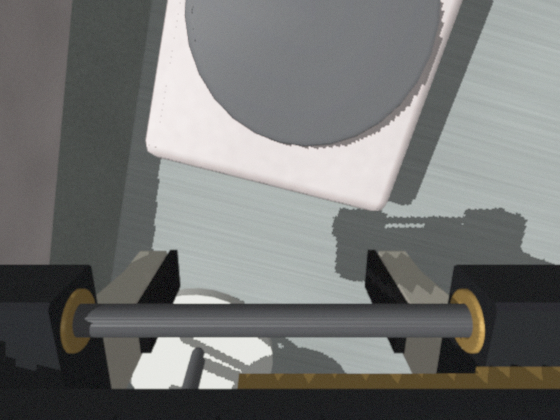

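Wrist view: the gripper is above a white scale (top edge at about (270,100)), with the stool nearby and nothing in the jaws. I'll rise first, then swing in an arc at about z=0.40.

{"fn": "apply_moves", "kwargs": {
  "deltas": [
    {"ty": -0.03},
    {"ty": -0.07},
    {"ty": -0.11},
    {"ty": -0.15},
    {"ty": -0.16}
  ]
}}

```text
invalid input at $.deltas[0]: expected keys tx, ty, tz, turn, gripper
```

```bash
cat > plan.py <<'E'
from h import *
def plan(cur,eul,wps,step=.045):
    M=R.from_euler("xyz",eul,degrees=True).as_matrix()
    P=[np.array(cur)]+[np.array(w) for w in wps]
    cum=[];rows=[]
    out=[]
    for a,b in zip(P[:-1],P[1:]):
        n=int(np.ceil(np.linalg.norm(b-a)/step))
        for k in range(1,n+1): out.append(a+(b-a)*k/n)
    base=P[0]
    for j in range(0,len(out),5):
        print([dict(zip(("tx","ty","tz"),(M.T@(o-base)).round(3).tolist())) for o in out[j:j+5]]); base=out[min(j+4,len(out)-1)]
E
python3 - <<'E'
from plan import *
from plant import r
s=r.get_state();print(s["time_s"],s["tcp_pos"],s["eef_rot"],s["joints"])
plan(s["tcp_pos"],s["eef_rot"],[(.30,-.55,.4),(.44,-.40,.4),(.54,-.2,.4),(.57,0,.4),(.54,.16,.4),(.494,.2785,.38)])
E
```

```text
0.15 [ 0.17066725 -0.65269385  0.24283868] [-8.99261160e+01  7.38881303e-03  1.46522398e+01] [-5.88370351e+01  2.05813264e+01  6.44982376e-01 -1.47934298e-02
 -7.01365940e+01 -1.65056945e+01]
[{'tx': 0.025, 'ty': -0.026, 'tz': 0.011}, {'tx': 0.05, 'ty': -0.052, 'tz': 0.022}, {'tx': 0.076, 'ty': -0.079, 'tz': 0.033}, {'tx': 0.101, 'ty': -0.105, 'tz': 0.045}, {'tx': 0.126, 'ty': -0.131, 'tz': 0.056}]
[{'tx': 0.025, 'ty': -0.026, 'tz': 0.011}, {'tx': 0.06, 'ty': -0.026, 'tz': 0.033}, {'tx': 0.095, 'ty': -0.026, 'tz': 0.055}, {'tx': 0.129, 'ty': -0.026, 'tz': 0.077}, {'tx': 0.164, 'ty': -0.026, 'tz': 0.099}]
[{'tx': 0.035, 'ty': 0.0, 'tz': 0.022}, {'tx': 0.064, 'ty': 0.0, 'tz': 0.056}, {'tx': 0.094, 'ty': 0.0, 'tz': 0.089}, {'tx': 0.123, 'ty': 0.0, 'tz': 0.123}, {'tx': 0.153, 'ty': 0.0, 'tz': 0.157}]
[{'tx': 0.029, 'ty': 0.0, 'tz': 0.034}, {'tx': 0.045, 'ty': 0.0, 'tz': 0.071}, {'tx': 0.061, 'ty': 0.0, 'tz': 0.108}, {'tx': 0.077, 'ty': 0.0, 'tz': 0.145}, {'tx': 0.093, 'ty': 0.0, 'tz': 0.182}]
[{'tx': 0.016, 'ty': 0.0, 'tz': 0.037}, {'tx': 0.019, 'ty': 0.0, 'tz': 0.078}, {'tx': 0.022, 'ty': 0.0, 'tz': 0.118}, {'tx': 0.025, 'ty': 0.0, 'tz': 0.159}, {'tx': 0.027, 'ty': 0.0, 'tz': 0.2}]
[{'tx': -0.005, 'ty': 0.007, 'tz': 0.042}, {'tx': -0.01, 'ty': 0.013, 'tz': 0.084}, {'tx': -0.015, 'ty': 0.02, 'tz': 0.126}]
```

{"fn": "apply_moves", "kwargs": {
  "deltas": [
    {"tx": 0, "ty": -0.03, "tz": 0, "turn": 0, "gripper": 0.087},
    {"tx": 0, "ty": -0.07, "tz": 0, "turn": 0, "gripper": 0.087},
    {"tx": 0, "ty": -0.11, "tz": 0, "turn": 0, "gripper": 0.087},
    {"tx": 0, "ty": -0.15, "tz": 0, "turn": 0, "gripper": 0.087},
    {"tx": 0.02, "ty": -0.16, "tz": 0.01, "turn": 0, "gripper": 0.087}
  ]
}}

```text
time_s: 0.65
tcp_pos: [0.1864, -0.6401, 0.4084]
eef_rot: [-90.4, 0.0, 14.5]
contact_force: [1.1, 0.1, 0.6]
gripper_width: 0.0872
```

{"fn": "apply_moves", "kwargs": {
  "deltas": [
    {"tx": 0.035, "ty": 0, "tz": 0.015, "turn": 0, "gripper": 0.087},
    {"tx": 0.075, "ty": 0, "tz": 0.035, "turn": 0, "gripper": 0.087},
    {"tx": 0.115, "ty": 0, "tz": 0.055, "turn": 0, "gripper": 0.087},
    {"tx": 0.15, "ty": 0, "tz": 0.075, "turn": 0, "gripper": 0.087},
    {"tx": 0.185, "ty": 0, "tz": 0.1, "turn": 0, "gripper": 0.087}
  ]
}}

```text
time_s: 1.15
tcp_pos: [0.3424, -0.4935, 0.403]
eef_rot: [-90.0, 0.0, 14.7]
contact_force: [1.2, -1.1, 1.0]
gripper_width: 0.0871
```

{"fn": "apply_moves", "kwargs": {
  "deltas": [
    {"tx": 0.035, "ty": 0, "tz": 0.025, "turn": 0, "gripper": 0.087},
    {"tx": 0.065, "ty": 0, "tz": 0.055, "turn": 0, "gripper": 0.087},
    {"tx": 0.095, "ty": 0, "tz": 0.09, "turn": 0, "gripper": 0.087},
    {"tx": 0.125, "ty": 0, "tz": 0.125, "turn": 0, "gripper": 0.087},
    {"tx": 0.15, "ty": 0, "tz": 0.16, "turn": 0, "gripper": 0.087}
  ]
}}

```text
time_s: 1.65
tcp_pos: [0.4465, -0.3001, 0.4032]
eef_rot: [-90.0, 0.0, 14.7]
contact_force: [1.1, 0.5, 1.1]
gripper_width: 0.087
```

```bash
python3 - <<'E'
from plan import *
from plant import r
s=r.get_state();print(s["time_s"],s["tcp_pos"],s["eef_rot"],s["joints"],s["qd"])
plan(s["tcp_pos"],s["eef_rot"],[(.54,-.2,.4),(.57,0,.4),(.54,.16,.4),(.494,.2785,.38)])
E
```

```text
1.65 [ 0.44652681 -0.30006526  0.40319732] [-8.99750837e+01  1.67939939e-02  1.46681407e+01] [-1.30248252e+01  3.86388586e+00 -4.34429090e-01 -1.42971333e-02
 -8.57281349e+01 -6.23059695e+01] [ 48.1003948  -11.41859018 -12.62209146   0.17013395   1.22418286
 -47.71971717]
[{'tx': 0.029, 'ty': 0.001, 'tz': 0.018}, {'tx': 0.058, 'ty': 0.002, 'tz': 0.037}, {'tx': 0.087, 'ty': 0.002, 'tz': 0.055}, {'tx': 0.116, 'ty': 0.003, 'tz': 0.073}, {'tx': 0.132, 'ty': 0.003, 'tz': 0.11}]
[{'tx': 0.016, 'ty': 0.0, 'tz': 0.037}, {'tx': 0.032, 'ty': 0.0, 'tz': 0.074}, {'tx': 0.048, 'ty': 0.0, 'tz': 0.112}, {'tx': 0.064, 'ty': 0.0, 'tz': 0.149}, {'tx': 0.067, 'ty': 0.0, 'tz': 0.189}]
[{'tx': 0.003, 'ty': 0.0, 'tz': 0.041}, {'tx': 0.006, 'ty': 0.0, 'tz': 0.081}, {'tx': 0.009, 'ty': 0.0, 'tz': 0.122}, {'tx': 0.004, 'ty': 0.007, 'tz': 0.164}, {'tx': -0.001, 'ty': 0.013, 'tz': 0.206}]
[{'tx': -0.005, 'ty': 0.007, 'tz': 0.042}]
```

{"fn": "apply_moves", "kwargs": {
  "deltas": [
    {"tx": 0.02, "ty": 0, "tz": 0.042, "turn": 0, "gripper": 0.087},
    {"tx": 0.04, "ty": 0, "tz": 0.084, "turn": 0, "gripper": 0.087},
    {"tx": 0.06, "ty": 0, "tz": 0.126, "turn": 0, "gripper": 0.087},
    {"tx": 0.08, "ty": 0, "tz": 0.168, "turn": 0, "gripper": 0.087},
    {"tx": 0.1, "ty": 0, "tz": 0.21, "turn": 0, "gripper": 0.087}
  ]
}}

```text
time_s: 2.15
tcp_pos: [0.4893, -0.0716, 0.4037]
eef_rot: [-90.0, -0.0, 14.7]
contact_force: [1.4, -0.2, -0.5]
gripper_width: 0.0869
```

{"fn": "apply_moves", "kwargs": {
  "deltas": [
    {"tx": 0.015, "ty": 0, "tz": 0.042, "turn": 0, "gripper": 0.087},
    {"tx": 0.03, "ty": 0, "tz": 0.084, "turn": 0, "gripper": 0.087},
    {"tx": 0.045, "ty": 0, "tz": 0.126, "turn": 0, "gripper": 0.087},
    {"tx": 0.06, "ty": 0, "tz": 0.168, "turn": 0, "gripper": 0.087},
    {"tx": 0.07, "ty": 0, "tz": 0.21, "turn": 0, "gripper": 0.087}
  ]
}}

```text
time_s: 2.65
tcp_pos: [0.5039, 0.1493, 0.4033]
eef_rot: [-90.0, 0.0, 14.7]
contact_force: [0.3, 0.5, -0.3]
gripper_width: 0.0868
```

{"fn": "apply_moves", "kwargs": {
  "deltas": [
    {"tx": 0.008, "ty": 0, "tz": 0.04, "turn": 0, "gripper": 0.087},
    {"tx": 0.015, "ty": 0, "tz": 0.08, "turn": 0, "gripper": 0.087},
    {"tx": 0.02, "ty": 0, "tz": 0.115, "turn": 0, "gripper": 0.087},
    {"tx": 0.023, "ty": 0, "tz": 0.129, "turn": 0, "gripper": 0.087},
    {"tx": 0.023, "ty": 0, "tz": 0.129, "turn": 0, "gripper": 0.087}
  ]
}}

```text
time_s: 3.15
tcp_pos: [0.4933, 0.2796, 0.4026]
eef_rot: [-90.0, 0.1, 14.8]
contact_force: [-1.1, 0.3, -0.0]
gripper_width: 0.0868
```

```bash
python3 - <<'E'
from plan import *
from plant import r,capture,camera_info
s=r.get_state();print(s["time_s"],s["tcp_pos"],s["eef_rot"],s["joints"],np.abs(s["qd"]).max())
M=R.from_euler("xyz",s["eef_rot"],degrees=True).as_matrix()
p,d=capture("wrist"); cv2.imwrite("pics/w1.png",p[:,:,::-1])
i=camera_info("wrist");K=i["K"];T=i["tool_from_camera"]
for m,st,c in blobs(orange(p)):
    v,u=np.nonzero(m);dd=d[v,u]
    Pc=np.c_[(u-K[0,2])/K[0,0],-(v-K[1,2])/K[1,1],-np.ones(len(u))]*dd[:,None]
    P=(Pc@T[:3,:3].T+T[:3,3])@M.T+s["tcp_pos"];P=P[dd>0]
    t=P[P[:,2]>np.percentile(P[:,2],95)-.005]
    print(st,c,np.median(P,0).round(4),"top",len(t),t.mean(0).round(4),t.min(0).round(4),t.max(0).round(4),P[:,2].min())
E
```

```text
3.15 [0.493335   0.27961071 0.40260398] [-9.00376484e+01  8.32811874e-02  1.47788543e+01] [ 4.93018822e+01  6.85292232e+00  2.84496611e+00 -1.62179762e-02
 -8.60819959e+01 -1.24521880e+02] 2.056054493186642
[ 256  163   33   45 1106] [272.47920434 186.03797468] [0.4884 0.2787 0.2595] top 750 [0.4922 0.2801 0.2598] [0.4798 0.2668 0.2562] [0.5055 0.2918 0.2622] 0.20325633095678605
```

View pics/w1.png

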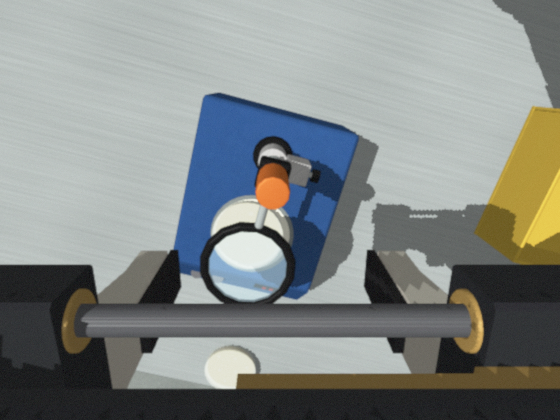

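Wrist view: the knob is at (272,186), on the jaw centre column. Its measured top centre is (0.4925, 0.280, 0.261), so its centre is at z≈0.234, inside the given range and matching the other views to within about 3 mm. The TCP is already over it, so I'll descend 0.167.

{"fn": "apply_moves", "kwargs": {
  "deltas": [
    {"tx": 0, "ty": 0.025, "tz": 0, "turn": 0, "gripper": 0.087},
    {"tx": 0, "ty": 0.055, "tz": 0, "turn": 0, "gripper": 0.087},
    {"tx": 0, "ty": 0.085, "tz": 0, "turn": 0, "gripper": 0.087},
    {"tx": 0, "ty": 0.105, "tz": 0, "turn": 0, "gripper": 0.087},
    {"tx": 0, "ty": 0.12, "tz": 0, "turn": 0, "gripper": 0.087}
  ]
}}

```text
time_s: 3.7
tcp_pos: [0.4935, 0.2761, 0.2823]
eef_rot: [-90.0, 0.1, 14.6]
contact_force: [0.1, 0.6, -0.4]
gripper_width: 0.0872
```

{"fn": "apply_moves", "kwargs": {
  "deltas": [
    {"tx": 0, "ty": 0.012, "tz": 0, "turn": 0, "gripper": 0.087},
    {"tx": 0, "ty": 0.024, "tz": 0, "turn": 0, "gripper": 0.087},
    {"tx": 0, "ty": 0.036, "tz": 0, "turn": 0, "gripper": 0.087},
    {"tx": 0, "ty": 0.046, "tz": 0, "turn": 0, "gripper": 0.087},
    {"tx": 0, "ty": 0.046, "tz": 0, "turn": 0, "gripper": 0.087}
  ]
}}

```text
time_s: 4.2
tcp_pos: [0.4932, 0.2775, 0.236]
eef_rot: [-90.1, 0.1, 14.6]
contact_force: [-0.4, -0.1, -0.7]
gripper_width: 0.0868
```

```bash
python3 - <<'E'
from h import *
from plant import r,capture
s=r.get_state();print(s["time_s"],s["tcp_pos"],s["eef_rot"],s["contact_force"])
for n in("side","wrist"):
    p,d=capture(n); cv2.imwrite(f"pics/{n}2.png",p[:,:,::-1])
E
```

```text
4.2 [0.49316938 0.2775048  0.23602101] [-90.05421099   0.1198974   14.6442514 ] [-0.38506221 -0.13328986 -0.66558777]
```

View pics/side2.png

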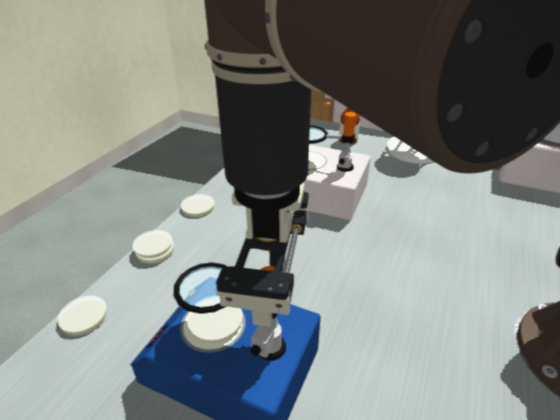

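View pics/wrist2.png

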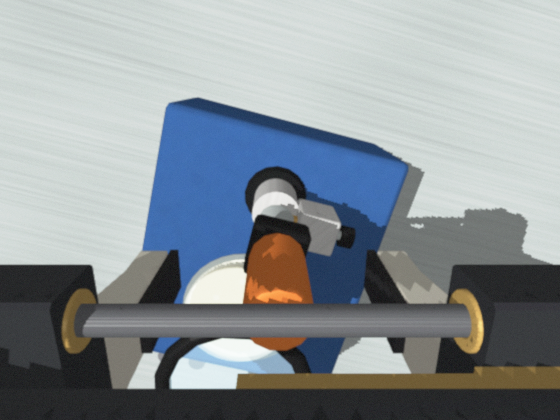

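Side view: the jaws straddle the knob clear of the block. Wrist view: the knob centre is at column 278 against a jaw centre of 272, about 2 mm toward +tz. I'll shift 2 mm and close.

{"fn": "apply_moves", "kwargs": {
  "deltas": [
    {"tx": 0, "ty": 0, "tz": 0.002, "turn": 0, "gripper": 0.06},
    {"tx": 0, "ty": 0, "tz": 0.002, "turn": 0, "gripper": 0.035},
    {"tx": 0, "ty": 0, "tz": 0.002, "turn": 0, "gripper": 0.02},
    {"tx": 0, "ty": 0, "tz": 0.002, "turn": 0, "gripper": 0.02},
    {"tx": 0, "ty": 0, "tz": 0.002, "turn": 0, "gripper": 0.02}
  ],
  "newtons": 35
}}

```text
time_s: 4.8
tcp_pos: [0.4932, 0.2799, 0.2377]
eef_rot: [-90.0, -0.0, 14.7]
contact_force: [-0.7, 0.0, 0.3]
gripper_width: 0.0526
```

{"fn": "apply_moves", "kwargs": {
  "deltas": [
    {"tx": 0, "ty": 0, "tz": 0, "turn": 0, "gripper": 0.02},
    {"tx": 0, "ty": 0, "tz": 0, "turn": 0, "gripper": 0.02},
    {"tx": 0, "ty": 0, "tz": 0, "turn": 0, "gripper": 0.02},
    {"tx": 0, "ty": 0, "tz": 0, "turn": 0, "gripper": 0.02},
    {"tx": 0, "ty": 0, "tz": 0, "turn": 0, "gripper": 0.02}
  ]
}}

```text
time_s: 5.3
tcp_pos: [0.4932, 0.2799, 0.2375]
eef_rot: [-90.0, 0.0, 14.7]
contact_force: [-0.1, 0.2, 0.5]
gripper_width: 0.0274
```

{"fn": "apply_moves", "kwargs": {
  "deltas": [
    {"tx": 0, "ty": 0, "tz": 0, "turn": 0, "gripper": 0.02},
    {"tx": 0, "ty": 0, "tz": 0, "turn": 0, "gripper": 0.02},
    {"tx": 0, "ty": -0.004, "tz": 0, "turn": 0, "gripper": 0.02},
    {"tx": 0, "ty": -0.008, "tz": 0, "turn": 0, "gripper": 0.02},
    {"tx": 0, "ty": -0.012, "tz": 0, "turn": 0, "gripper": 0.02}
  ]
}}

```text
time_s: 5.8
tcp_pos: [0.4931, 0.2799, 0.2495]
eef_rot: [-90.0, 0.0, 14.7]
contact_force: [2.3, -0.1, -4.3]
gripper_width: 0.0275
```

{"fn": "apply_moves", "kwargs": {
  "deltas": [
    {"tx": 0, "ty": -0.008, "tz": 0, "turn": 0, "gripper": 0.02},
    {"tx": 0, "ty": -0.016, "tz": 0, "turn": 0, "gripper": 0.02},
    {"tx": 0, "ty": -0.023, "tz": 0, "turn": 0, "gripper": 0.02},
    {"tx": 0, "ty": -0.029, "tz": 0, "turn": 0, "gripper": 0.02},
    {"tx": 0, "ty": -0.034, "tz": 0, "turn": 0, "gripper": 0.02}
  ]
}}

```text
time_s: 6.3
tcp_pos: [0.4931, 0.2799, 0.2844]
eef_rot: [-90.0, -0.0, 14.7]
contact_force: [2.0, -0.2, -4.7]
gripper_width: 0.0275
```

{"fn": "apply_moves", "kwargs": {
  "deltas": [
    {"tx": 0, "ty": -0.004, "tz": 0, "turn": 0, "gripper": 0.02},
    {"tx": 0, "ty": -0.008, "tz": 0, "turn": 0, "gripper": 0.02},
    {"tx": 0, "ty": -0.01, "tz": 0, "turn": 0, "gripper": 0.02},
    {"tx": 0, "ty": -0.01, "tz": 0, "turn": 0, "gripper": 0.02},
    {"tx": 0, "ty": -0.01, "tz": 0, "turn": 0, "gripper": 0.02}
  ]
}}

```text
time_s: 6.8
tcp_pos: [0.4932, 0.2799, 0.2936]
eef_rot: [-90.0, 0.0, 14.7]
contact_force: [0.1, -0.4, -3.4]
gripper_width: 0.0276
```

```bash
python3 - <<'E'
from h import *
from plant import r,capture
s=r.get_state();print(s["time_s"],s["tcp_pos"],s["eef_rot"],s["contact_force"],s["gripper_width"])
for n in("side","wrist"):
    p,d=capture(n); cv2.imwrite(f"pics/{n}3.png",p[:,:,::-1])
E
```

```text
6.8 [0.49316563 0.27989749 0.29355056] [-9.00004366e+01  2.11111064e-03  1.46578392e+01] [ 0.05961926 -0.41034603 -3.42970138] 0.027642787348415365
```

View pics/wrist3.png

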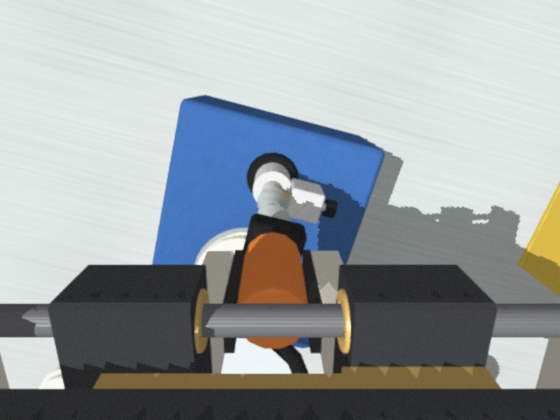

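View pics/side3.png

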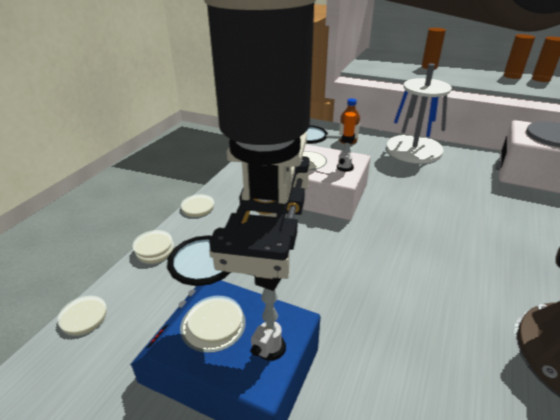

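Both views show the knob held in the jaws. The lens ring is higher (side view about (200,260)), and the post shows below the black block. The lift is 56 mm. I'll lower gently onto the pawl before opening.

{"fn": "apply_moves", "kwargs": {
  "deltas": [
    {"tx": 0, "ty": 0.004, "tz": 0, "turn": 0, "gripper": 0.02},
    {"tx": 0, "ty": 0.008, "tz": 0, "turn": 0, "gripper": 0.02},
    {"tx": 0, "ty": 0.011, "tz": 0, "turn": 0, "gripper": 0.02},
    {"tx": 0, "ty": 0.013, "tz": 0, "turn": 0, "gripper": 0.02},
    {"tx": 0, "ty": 0.013, "tz": 0, "turn": 0, "gripper": 0.02}
  ]
}}

```text
time_s: 7.4
tcp_pos: [0.4932, 0.2799, 0.2801]
eef_rot: [-90.0, 0.0, 14.7]
contact_force: [1.5, -0.2, -4.4]
gripper_width: 0.0275
```

{"fn": "apply_moves", "kwargs": {
  "deltas": [
    {"tx": 0, "ty": 0.001, "tz": 0, "turn": 0, "gripper": 0.02},
    {"tx": 0, "ty": 0.002, "tz": 0, "turn": 0, "gripper": 0.02},
    {"tx": 0, "ty": 0.003, "tz": 0, "turn": 0, "gripper": 0.02}
  ]
}}

```text
time_s: 7.7
tcp_pos: [0.4932, 0.2799, 0.2776]
eef_rot: [-90.0, -0.0, 14.7]
contact_force: [0.4, -0.6, -0.6]
gripper_width: 0.0276
```

The load dropped off at a lift of 40 mm, so the pawl is holding the post. Opening now.

{"fn": "apply_moves", "kwargs": {
  "deltas": [
    {"tx": 0, "ty": 0, "tz": 0, "turn": 0, "gripper": 0.04},
    {"tx": 0, "ty": 0, "tz": 0, "turn": 0, "gripper": 0.06},
    {"tx": 0, "ty": 0, "tz": 0, "turn": 0, "gripper": 0.087},
    {"tx": 0, "ty": 0, "tz": 0, "turn": 0, "gripper": 0.087},
    {"tx": 0, "ty": 0, "tz": 0, "turn": 0, "gripper": 0.087}
  ]
}}

```text
time_s: 8.2
tcp_pos: [0.4932, 0.28, 0.2777]
eef_rot: [-90.0, -0.0, 14.7]
contact_force: [0.2, -0.6, 1.3]
gripper_width: 0.0619
```

{"fn": "apply_moves", "kwargs": {
  "deltas": [
    {"tx": 0, "ty": 0, "tz": 0, "turn": 0, "gripper": 0.087},
    {"tx": 0, "ty": 0, "tz": 0, "turn": 0, "gripper": 0.087},
    {"tx": 0, "ty": 0, "tz": 0, "turn": 0, "gripper": 0.087},
    {"tx": 0, "ty": 0, "tz": 0, "turn": 0, "gripper": 0.087},
    {"tx": 0, "ty": 0, "tz": 0, "turn": 0, "gripper": 0.087}
  ]
}}

```text
time_s: 8.7
tcp_pos: [0.4932, 0.2799, 0.2775]
eef_rot: [-90.0, 0.0, 14.7]
contact_force: [-0.1, -1.0, -0.6]
gripper_width: 0.0865
```

Open and clear of the knob. Retreating straight up.

{"fn": "apply_moves", "kwargs": {
  "deltas": [
    {"tx": 0, "ty": -0.015, "tz": 0, "turn": 0, "gripper": 0.087},
    {"tx": 0, "ty": -0.035, "tz": 0, "turn": 0, "gripper": 0.087},
    {"tx": 0, "ty": -0.065, "tz": 0, "turn": 0, "gripper": 0.087},
    {"tx": 0, "ty": -0.1, "tz": 0, "turn": 0, "gripper": 0.087},
    {"tx": 0, "ty": -0.12, "tz": 0, "turn": 0, "gripper": 0.087}
  ]
}}

```text
time_s: 9.2
tcp_pos: [0.4937, 0.28, 0.4006]
eef_rot: [-89.9, -0.2, 14.7]
contact_force: [0.1, 0.2, 0.5]
gripper_width: 0.087
```

{"fn": "apply_moves", "kwargs": {
  "deltas": [
    {"tx": -0.01, "ty": 0, "tz": -0.03, "turn": 0, "gripper": 0.087},
    {"tx": -0.02, "ty": 0, "tz": -0.07, "turn": 0, "gripper": 0.087},
    {"tx": -0.02, "ty": 0, "tz": -0.11, "turn": 0, "gripper": 0.087},
    {"tx": -0.02, "ty": 0, "tz": -0.14, "turn": 0, "gripper": 0.087},
    {"tx": -0.02, "ty": 0, "tz": -0.15, "turn": 0, "gripper": 0.087}
  ]
}}

```text
time_s: 9.7
tcp_pos: [0.512, 0.1275, 0.398]
eef_rot: [-90.0, -0.0, 14.5]
contact_force: [0.2, -0.5, -0.4]
gripper_width: 0.0867
```

```bash
python3 - <<'E'
from h import *
from plant import r,capture,camera_info
s=r.get_state();print(s["time_s"],s["tcp_pos"],s["contact_force"])
for n in("side","top"):
    p,d=capture(n); cv2.imwrite(f"pics/{n}4.png",p[:,:,::-1]); i=camera_info(n)
    for m,st,c in blobs(orange(p)):
        v,u=np.nonzero(m);k=d[v,u]>0;P=pts(i,u[k],v[k],d[v,u][k])
        t=P[P[:,2]>np.percentile(P[:,2],90)-.006]
        print(n,st,"top",t.mean(0).round(4),t[:,2].max().round(4))
E
```

```text
9.7 [0.51203442 0.12748638 0.39796865] [ 0.24524843 -0.50318701 -0.40824039]
side [345 111  12   7  60] top [ 0.5537 -0.3004  0.2504] 0.2525
top [396 201  12  11  72] top [ 0.5551 -0.3013  0.2516] 0.255
```

View pics/side4.png

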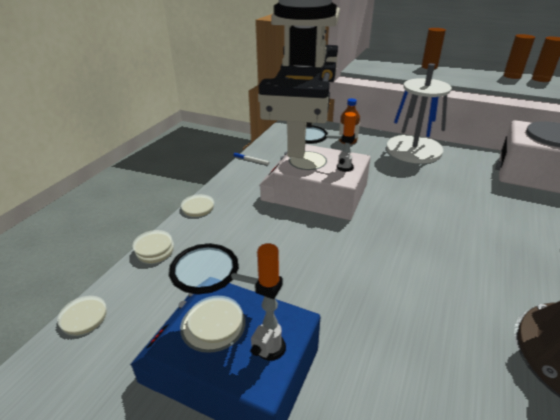

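View pics/top4.png

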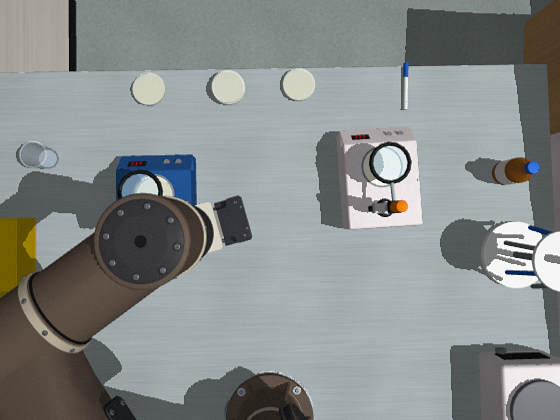

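Side view: the blue knob now stands at about (269,266) in the arm's shadow, so my mask missed it. The lens is raised and the dish is still at (213,323). The white counter is unchanged. I'll measure the knob's height with a mask that allows for the shade.

```bash
python3 - <<'E'
from h import *
from plant import r,capture,camera_info
i=camera_info("side");p,d=capture("side")
def top(p,d,lo):
    m=cv2.inRange(cv2.cvtColor(p,cv2.COLOR_RGB2HSV),(3,170,lo),(18,255,255)); m[:230]=0; m[:,:240]=0; m[:,300:]=0
    m,st,c=max(blobs(m),key=lambda t:t[1][4]);v,u=np.nonzero(m);k=d[v,u]>0;P=pts(i,u[k],v[k],d[v,u][k])
    return st,np.percentile(P[:,2],[3,50,90,97]).round(4),np.median(P,0).round(3)
z=np.load("pics/side0.npz")
print(top(z["p"],z["d"],60));print(top(p,d,60))
a=z["p"][300:350,180:246].astype(int);print("dish diff",np.abs(a-p[300:350,180:246]).mean())
def dish(p,d):
    v,u=np.mgrid[300:350,175:250];u=u.ravel();v=v.ravel();P=pts(i,u,v,d[v,u]);t=P[(P[:,2]>.110)&(P[:,2]<.13)];return len(t),((t.min(0)+t.max(0))/2).round(4)
print(dish(z["p"],z["d"]),dish(p,d))
E
```

```text
(array([259, 266,  21,  42, 710], dtype=int32), array([0.2096, 0.2456, 0.2611, 0.2617]), array([0.491, 0.289, 0.246]))
(array([258, 244,  22,  43, 779], dtype=int32), array([0.2499, 0.2839, 0.3011, 0.3016]), array([0.49 , 0.289, 0.284]))
dish diff 29.46727272727273
(1477, array([0.5972, 0.2762, 0.1147])) (1891, array([0.5988, 0.276 , 0.1143]))
```

```bash
python3 - <<'E'
from plant import r
s=r.get_state();print(s["time_s"],abs(s["qd"]).max(),s["contact_force"]);print(r.close_job())
E
```

```text
9.85 1.3246795687078103 [0.43209525 0.29635551 0.01216643]
the job is handed in; nothing more can be done
None
```

The blue counter's magnifier is up one notch and hangs on its pawl. I handed the job in at 9.85 s, with the gripper open and well clear.

I gripped the knob at 35 N and lifted it straight up 56 mm. I then lowered it until the load came off the wrist at 40 mm and let go.

- **Blue knob:** the last side-camera check put its top at 0.301 m, against 0.261 m before, a rise of 40 mm. That is one notch.
- **Dish:** its measured centre is within 2 mm of where it was. A plain picture comparison of that area did differ (mean 29 grey levels). I put that down to the raised lens and the arm's shadow, because the depth readings agree.
- **White knob:** its measured position is unchanged to within 1 mm.
- **Failed check:** my first colour mask missed the blue knob after the lift because it stood in the arm's shadow. A mask that allowed for the shade found it.
- **Rejected command:** the first move call was refused for missing keys and moved nothing.

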